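Close down the glazing corner of a bakery counter

TASK

Close down the glazing corner: turn the warming plate's switch anticlockwise, fully back to off, lift the pot by its hoop off the plate and set it down gently and upright on the middle of the round cork mat, and put every tool that is lying about away in the compartment tray, one to a compartment and flat on its floor: brushes and palette knives in the long compartments, with their handles towards the crosswise ones, and the small scrapers in the two crosswise compartments, either way round. Never let the pot tip over, and leave the little jar, the dish and the mug where they stand.

Things in the scene. Friction and masses are not known exactly. Their poses are not given: they have to be found in the camera images.
- tray: white plastic compartment tray, 307 mm (its x) by 287 mm (its y), fixed to the counter. Outer rim 42 mm high, dividers 32 mm high and 3 mm thick, floor 3 mm thick. Origin: centre of its underside. Two crosswise compartments, end to end, at its -x end; four long compartments (side by side across y) in the rest.
- long_bays (a point): point in the tray at floor level (3 mm above the counter), in the middle of the block of four long compartments; axes as the tray's. Each is 210 mm long along x and 68 mm wide; their middle lines lie at y = -106.5, -35.5, +35.5 and +106.5 mm from this point.
- cross_bays (a point): point in the tray at floor level (3 mm above the counter), in the middle of the pair of crosswise compartments; axes as the tray's. Each is 139 mm long along y and 88 mm wide along x; their centres lie at y = -71 and +71 mm from this point.
- brush_a: pastry brush, 185 mm long: flat pale wooden handle 20 mm wide and 15 mm thick, steel ferrule and flat bristle head 46 mm wide. Origin: mid-length, underside; +x runs to the bristles, z up. The handle covers x = -92 to +20 mm; it balances near x = -5 mm, grip the handle at x = -10 mm, across y. May be absent (None).
- brush_b: second pastry brush, 185 mm long: flat pale wooden handle 20 mm wide and 15 mm thick, steel ferrule and flat bristle head 46 mm wide. Origin: mid-length, underside; +x runs to the bristles, z up. The handle covers x = -92 to +20 mm; it balances near x = -5 mm, grip the handle at x = -10 mm, across y. May be absent (None).
- knife_a: palette knife, 185 mm long: dark wooden handle 20 mm wide and 16 mm thick covering x = -92 to +5 mm, then a flat round-ended steel blade 36 mm wide, 3 mm thick, level with the underside. Origin: mid-length, underside; +x runs to the blade, z up. It balances near x = -14 mm; grip the handle at x = -12 mm, across y. May be absent (None).
- knife_b: second palette knife, 185 mm long: dark wooden handle 20 mm wide and 16 mm thick covering x = -92 to +5 mm, then a flat round-ended steel blade 36 mm wide, 3 mm thick, level with the underside. Origin: mid-length, underside; +x runs to the blade, z up. It balances near x = -14 mm; grip the handle at x = -12 mm, across y. May be absent (None).
- scraper_a: small scraper, 110 mm long: dark wooden handle 22 mm wide and 16 mm thick covering x = -55 to +11 mm, then a flat steel blade 60 mm wide, 3 mm thick, level with the underside. Origin: mid-length, underside; +x runs to the blade, z up. It balances near x = 0; grip the handle at x = -5 mm, across y. May be absent (None).
- scraper_b: second small scraper, 110 mm long: dark wooden handle 22 mm wide and 16 mm thick covering x = -55 to +11 mm, then a flat steel blade 60 mm wide, 3 mm thick, level with the underside. Origin: mid-length, underside; +x runs to the blade, z up. It balances near x = 0; grip the handle at x = -5 mm, across y. May be absent (None).
- warmer: steel warming plate, 270 mm (its x) by 200 mm (its y), fixed; its casing top is 40 mm above the counter and the round dark plate (radius 78 mm, centred at x = +45 mm) 46 mm. Rotary switch on the black strip at x = -100 mm. Origin: centre of its underside.
- switch (a joint): the warming plate's rotary switch: 0 = off (a stop; its bar then lies along the warmer's x axis), up to 1.7 rad at full heat; it grows clockwise seen from above. Turns with about 0.05 N m and stays where it is left.
- switch_grip (a point): on the switch's axis at the height to grip, 78 mm above the counter; turns with the switch. Its x axis runs along the grip bar: 42 mm long, 14 mm wide, top 7 mm above this point, bar 32 mm tall.
- pot: open steel pot, 120 mm across and 98 mm high, 0.55 kg, with a fixed upright hoop handle over its mouth. Origin: centre of its underside; the hoop stands in its y-z plane.
- pot_hoop (a point): middle of the hoop's wooden grip, 165 mm above the pot's underside: a round bar 18 mm thick and 64 mm long along the pot's y axis; nothing below it for 60 mm. Pinch it across the pot's x axis.
- mat: round cork mat, 170 mm across and 12 mm thick, fixed. Origin: centre of its underside.
- sprinkles: small glass jar, 52 mm across, 60 mm high; bystander. Origin: centre of its underside.
- ramekin: small white dish, 72 mm across, 36 mm high; bystander. Origin: centre of its underside.
- mug: white mug, 76 mm across, 85 mm high; bystander. Origin: centre of its underside.
- brush_a_head (a point): point on brush_a's ferrule, towards its bristles, 45 mm along +x from its origin.
- brush_b_head (a point): point on brush_b's ferrule, towards its bristles, 45 mm along +x from its origin.
- knife_a_head (a point): point on knife_a's blade, 45 mm along +x from its origin.
- knife_b_head (a point): point on knife_b's blade, 45 mm along +x from its origin.
Not all that is in view belongs to the job. What is shaped like the knife_b but orange is not meant.

How it is judged:
At the end, for the whole second after the job is handed in: Switch within 0.12 rad of off; pot upright on the mat, centres within 35 mm; each brush and knife flat in its own long compartment (0.25 rad along it, 30 mm lengthwise), head away from the crosswise ones; each scraper flat in its own crosswise compartment, along it within 0.35 rad; all at rest (value of joint switch below 0.12 rad and horizontal distance between pot and mat below 0.035 m and height (world z) of pot below 0.02 m and angle between each of pot, brush_a, brush_b, knife_a, knife_b, scraper_a, scraper_b's own z axis and vertical below 0.08 rad and linear speed of each of pot, brush_a, brush_b, knife_a, knife_b, scraper_a, scraper_b below 0.02 m/s and x of brush_a in the frame of long_bays between -0.03 and 0.03 m and y of brush_a in the frame of long_bays between -0.14 and 0.14 m and z of each of brush_a, brush_b, knife_a, knife_b in the frame of long_bays below 0.007 m and angle between the x axis of each of brush_a, brush_b, knife_a, knife_b and the x axis of long_bays, either way round below 0.25 rad and x of each of brush_a_head, brush_b_head, knife_a_head, knife_b_head in the frame of long_bays above 0 m and x of brush_b in the frame of long_bays between -0.03 and 0.03 m and y of brush_b in the frame of long_bays between -0.14 and 0.14 m and x of knife_a in the frame of long_bays between -0.03 and 0.03 m and y of knife_a in the frame of long_bays between -0.14 and 0.14 m and x of knife_b in the frame of long_bays between -0.03 and 0.03 m and y of knife_b in the frame of long_bays between -0.14 and 0.14 m and x of scraper_a in the frame of cross_bays between -0.025 and 0.025 m and y of scraper_a in the frame of cross_bays between -0.13 and 0.13 m and z of each of scraper_a, scraper_b in the frame of cross_bays below 0.007 m and angle between the x axis of each of scraper_a, scraper_b and the y axis of cross_bays, either way round below 0.35 rad and x of scraper_b in the frame of cross_bays between -0.025 and 0.025 m and y of scraper_b in the frame of cross_bays between -0.13 and 0.13 m and horizontal distance between brush_a and brush_b above 0.036 m and horizontal distance between each of brush_a, brush_b and knife_a above 0.036 m and horizontal distance between each of brush_a, brush_b, knife_a and knife_b above 0.036 m and horizontal distance between scraper_a and scraper_b above 0.1 m); the robot touches nothing.
It fails at once if the pot tips over (more than 0.5 rad) (angle between pot's own z axis and vertical above 0.5 rad).
It fails at once if the pot is banged down on the mat (more than 60 N) (contact force between pot and mat above 60 N).
It fails at once if a bystander is moved more than 40 mm (distance of any of sprinkles, ramekin, mug from where it was at the start of the episode above 0.04 m).
Of brush_a, brush_b, knife_a, knife_b, scraper_a, scraper_b only 4 to 6 are there at a start; the rules pass over those that are not, and their reading is None.
At some moment in a run one of brush_a, brush_b, knife_a, knife_b, scraper_a, scraper_b may be knocked a few centimetres aside while the robot is not near it.
It also fails if it takes over 210 s, if anything falls off the work surface, if the arm or the gripper's body presses on something with over 40 N, if the wrist force passes 120 N, or if a joint passes its speed limit or range.

ROBOT

A 6-joint arm with a two-finger parallel gripper is mounted at the origin on the work surface. World frame = base frame: x ahead of the robot, y to its left, z up, the work surface at z = 0. Lengths are in m, angles in rad, forces in N, time in s.
With the tool pointing down it reaches from about 0.275 to 0.825 m from the base axis. Payload 4.9 kg.
Tool frame: the origin (TCP) lies between the finger pads; the fingertips stand 11 mm ahead of it and the grasp point (between the pads) lies 8 mm behind it; z points along the fingers, y is the line along which they close (so a half turn about z gives the same grasp; the last joint's range is limited). The gripper opens to 85 mm and grips with 20 to 120 N. Pads are 22 mm wide; open, the fingers measure 114 mm over their backs; the gripper's body (76 mm by 85 mm) begins 54 mm behind the grasp point. The pads swing forward as they close: fully open they stand 13 mm farther back than shut.
Start: joints at [-1.47, 0.326, -0.193, 1.052, 0, 1.437], TCP at [0.128, -0.535, 0.242] pointing down, gripper open.
Joint ranges: [-2.65, 2.65], [-0.97, 1.79], [-1.3, 1.35], [-1.93, 2.1], [-1.47, 1.37], [-3.14, 3.14]. Speed limits (rad/s): [2.57, 2.57, 3.14, 3.14, 3.14, 3.14].

INTERFACE

Orientations are given as a unit quaternion [x, y, z, w].
In Python, from rig import status, cams, job gives the robot as it stands.
- The arm moves only by the shell command python3 -m pendant 'ROWS'. ROWS is JSON, a list of rows, each a list of 7 numbers: the finger opening in m, from 0 to 0.0854, then the shift along the world's x, y, z in m, then the turn, a rotation vector about the world's x, y, z in degrees. A call has 1 to 5 rows; each row is the pose to reach, as a shift and turn from the pose commanded when the call began; what a row does not reach only later rows make up. A row lasts 1/10 s, in which the tool goes at most 50 mm and 8.59 degrees, less where a joint would pass 70% of its speed; a pose out of reach is approached as far as the arm can. A call with a gripper value outside its range is refused whole. The fingers move at their own pace and stop on an object; the grip force is fixed at half the most. Time passes only in rows, so rows that repeat a pose let the fingers close. It gives the time, the measured TCP pose, the force, the opening and the grip force at its end, in the units of the state.
- status.sense(): the state, without advancing time (a new reading comes with each control period).
- cams.grab_frame(name): name is "scene" or "top" or "wrist"; returns (picture, depth): 400x640x3 uint8, red, green, blue; 400x640 float32, m along the optical axis (not along the pixel's ray), 0 where there is no reading.
- cams.camera_model(name): a dict with "vfov" (degrees; the focal length in pixels is half the picture's height over the tangent of half this angle, whatever the lens; pixels are square), "cx", "cy" (the principal point, pixels), "k1" (the pictures are not rectified: a ray, as slopes to the right and down, at radius r is drawn at 1 + k1 r^2 times it, then the intrinsics apply), "world_to_cam" (4x4, takes a point from world to camera coordinates). Camera axes: x right, y up, looking along -z (the intrinsics and any distortion apply to the point x, -y, -z); pixel columns grow to the right and rows downward; lengths in m; the calibration is good to about 2 mm. A picture is of the moment at which its call begins: read the wrist's pose just before it. camera_model takes no time and is no camera call; for the wrist camera it gives the pose at the moment of the call.
- job.close_job(): hands the job in; it is judged then, once.
Trained networks look in the newest picture that a camera, given by its name, has taken for a name from the list of things; names that differ only in an ending like _2 or _b are one class to them, and where a whole thing is asked for, a point or a joint stands for the part that bears it (a point fixed in the world has none). Each returns a list of dicts, best first, with "confidence" (0 to 1); they miss things now and then, are a little off and sometimes report something else, mostly with a low value. They report only what shows in the picture. A call takes as long as a camera call. They do not tell look-alikes from the thing itself.
- cams.trace(camera, thing): "region" (400x640 bool, what is visible of it) and "at" ([column, row] in pixels, amid what is visible of it).
The state is a dict: "clock": time; "joint_pos": joint angles; "qd": joint speeds; "effort": joint torques, N m; "eef_pos": TCP position; "eef_rot": TCP orientation; "wrist_force": force on the tool from outside, world axes, zero at the start; "moment": the same for the moment, N m; "width": finger opening in m; "finger_force": force on a finger pad.
Only numpy, scipy, OpenCV 4.12 (cv2) and the standard library are available. Lean on these libraries where they do the work, as an engineer would, in place of code of your own. Each camera call takes 0.05 s, during which the arm holds its last target. There are 200 camera calls.

## Working session

There is one attempt and no reset: what is moved stays moved. The work goes in short steps, Python scripts to look and compute and a shell command to move; the robot and the scene stay as the last step left them, time stands still between calls to the robot, and variables do not carry over. Pictures are saved under pics/ and viewed, at most 14 in all, crops included, and the job is handed in when it is done.

```bash
mkdir -p pics; ls
cat > h.py <<'E'
import numpy as np, cv2, json
from rig import status, cams, job
def cam(n):
    m=cams.camera_model(n); f=200/np.tan(np.radians(m["vfov"])/2)
    K=np.array([[f,0,m["cx"]],[0,f,m["cy"]],[0,0,1.]]); return K,np.array([m["k1"],0,0,0.]),np.array(m["world_to_cam"])
def cloud(n,depth,c=None):
    "world xyz per pixel"
    K,D,T=c or cam(n); h,w=depth.shape
    u,v=np.meshgrid(np.arange(w),np.arange(h))
    # invert r_d=r(1+k r^2)
    p=np.stack([(u-K[0,2])/K[0,0],(v-K[1,2])/K[1,1]],-1)
    rd=np.linalg.norm(p,axis=-1); r=rd.copy()
    for _ in range(30): r=r-(r*(1+D[0]*r*r)-rd)/(1+3*D[0]*r*r)
    s=p*(r/np.maximum(rd,1e-9))[...,None]
    P=np.stack([s[...,0]*depth,-s[...,1]*depth,-depth],-1)
    P=(P-T[:3,3])@T[:3,:3]
    P[depth<=0]=np.nan
    return P
def shoot(n,f=None):
    c=cam(n); im,d=cams.grab_frame(n)
    if f: cv2.imwrite("pics/"+f,im[...,::-1])
    return im,cloud(n,d,c)
E
python3 - <<'E'
from h import *
s=status.sense(); print(s)
for n in("scene","top"):
    im,P=shoot(n,n+"0.png"); print(cam(n)[0],cam(n)[1],np.linalg.inv(cam(n)[2])[:3,3])
    np.savez("/tmp/"+n,im=im,P=P)
    for t in "tray brush_a knife_a scraper_a warmer switch pot pot_hoop mat sprinkles ramekin mug".split():
        for r in cams.trace(n,t):
            q=P[r["region"]]; q=q[~np.isnan(q[:,0])]
            print(n,t,round(r["confidence"],2),np.round(r["at"]),np.round(np.median(q,0),3) if len(q) else None,r["region"].sum())
    print(status.sense()["clock"])
E
```

```text
pics
{'clock': 0.0, 'joint_pos': array([-1.47023375e+00,  3.26958367e-01, -1.93583130e-01,  1.05200931e+00,
        2.63631736e-06,  1.43660558e+00]), 'qd': array([ 0.0006433 , -0.0011617 , -0.0013747 ,  0.00023332,  0.00047171,
        0.00065317]), 'effort': array([ 1.73500724e-03, -4.43407166e+01,  2.62434143e+01,  1.54021103e-02,
        1.89273687e-04,  8.55455141e-06]), 'eef_pos': array([ 0.12789111, -0.53434128,  0.24149423]), 'eef_rot': array([ 9.93118883e-01,  1.17107282e-01,  1.60672197e-05, -8.77091146e-04]), 'wrist_force': array([ 0.06655316, -0.9012755 , -0.2007254 ]), 'moment': array([-0.0301361 , -0.06994065, -0.04086078]), 'finger_force': 0.0, 'width': 0.08541234319727836}
[[431.40890436   0.         314.33615053]
 [  0.         431.40890436 193.76567369]
 [  0.           0.           1.        ]] [-0.10091976  0.          0.          0.        ] [1.14846655 0.68147827 0.94817266]
scene tray 0.63 [376. 269.] [0.545 0.31  0.006] 11537
scene tray 0.47 [286. 136.] [ 0.313 -0.268  0.055] 633
scene tray 0.33 [236. 143.] [ 0.479 -0.356  0.06 ] 171
scene tray 0.27 [225. 165.
[... 1584 characters left out ...]
er 0.88 [448. 198.] [ 0.532 -0.333  0.042] 3909
top warmer 0.44 [314. 157.] [0.7   0.081 0.007] 380
top switch 0.72 [368. 226.] [ 0.468 -0.084  0.013] 605
top switch 0.51 [461. 219.] [ 0.472 -0.356  0.06 ] 143
top switch 0.28 [312. 130.] [0.795 0.085 0.02 ] 372
top pot_hoop 0.86 [462. 168.] [ 0.623 -0.365  0.096] 1567
top mat 0.7 [374. 162.] [ 0.675 -0.103  0.013] 2065
top mat 0.6 [448. 201.] [ 0.53  -0.333  0.042] 3654
top sprinkles 0.59 [406. 134.] [ 0.745 -0.214  0.058] 300
top sprinkles 0.47 [349. 239.] [ 0.429 -0.018  0.006] 489
top ramekin 0.57 [315. 127.] [0.795 0.086 0.02 ] 376
top ramekin 0.3 [316. 156.] [0.7   0.081 0.007] 387
top mug 0.85 [439. 276.] [ 0.304 -0.294  0.035] 756
1.3
```

View pics/scene0.png

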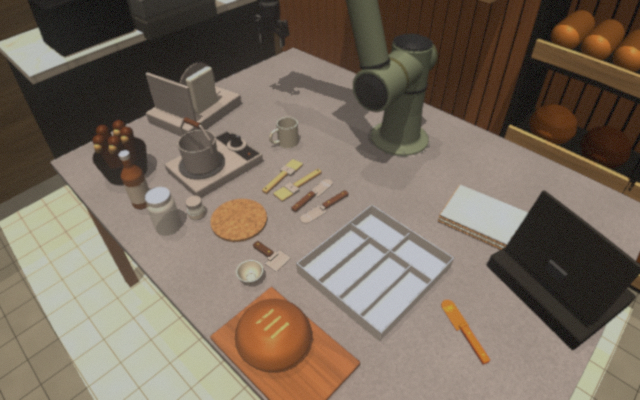

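View pics/top0.png

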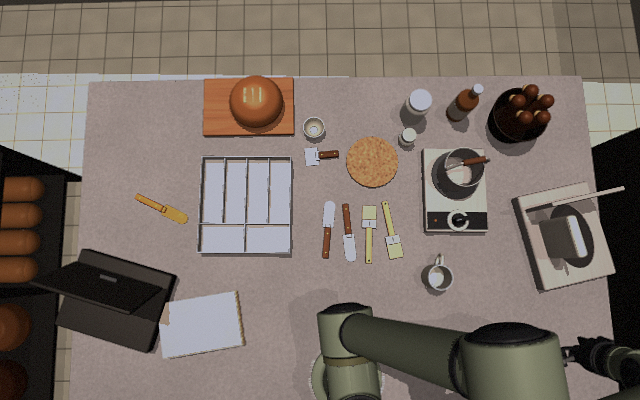

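```bash
ls .
python3 - <<'E'
import numpy as np,cv2
d=np.load("/tmp/top.npz");im=d["im"]
cv2.imwrite("pics/crop1.png",cv2.resize(im[110:290,290:480,::-1],None,fx=3.2,fy=3.2,interpolation=cv2.INTER_CUBIC))
E
```

```text
h.py
pics
```

View pics/crop1.png

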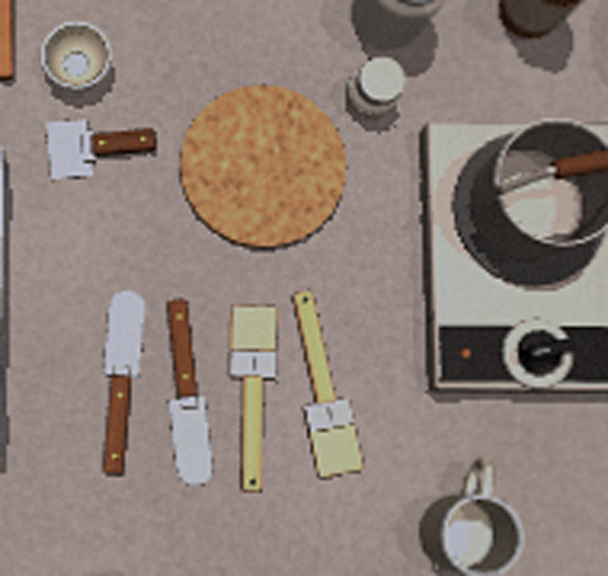

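```bash
cat > m.py <<'E'
from h import *
def pts(P,m):
    q=P[m]; return q[~np.isnan(q[:,0])]
def tool(q,L):
    "axis, centre by extents"
    xy=q[q[:,2]>-0.005][:,:2]
    r=cv2.minAreaRect((xy*1000).astype(np.float32)); (c,s,a)=r
    if s[0]<s[1]: a+=90
    a=(a+90)%180-90
    return np.round(np.array(c),1),np.round(max(s)),np.round(min(s)),round(a,1)
def box(P,lo,hi):
    with np.errstate(invalid="ignore"): m=np.all((P>lo)&(P<hi),-1)
    return P[m]
E
python3 - <<'E'
from m import *
for n in("top","scene"):
    P=np.load("/tmp/"+n+".npz")["P"]; P=P.astype(float)
    print(n,"table z",np.nanmedian(box(P,[.55,-.05,-.05],[.62,.1,.05])[:,2]))
    tr=box(P,[.3,.1,.033],[.8,.5,.05]); print("tray",tool(tr,0))
    w=box(P,[.35,-.55,.034],[.75,-.2,.043]); print("warmer",tool(w,0),np.median(w[:,2]))
    s=box(P,[.40,-.45,.068],[.53,-.25,.1]); print("switch",len(s),s.mean(0),tool(s,0),s[:,2].max())
    hp=box(P,[.5,-.5,.185],[.75,-.2,.24]); print("hoop",len(hp),hp.mean(0),tool(hp,0),hp[:,2].max())
    pr=box(P,[.5,-.5,.13],[.75,-.2,.152]); print("rim",len(pr),cv2.minEnclosingCircle((pr[:,:2]*1000).astype(np.float32)))
    mt=box(P,[.57,-.2,.008],[.8,0,.017]); print("mat",len(mt),cv2.minEnclosingCircle((mt[:,:2]*1000).astype(np.float32)))
    for nm,lo,hi in [("sc",[.64,.0,.0015],[.745,.16,.03]),("tools",[.3,-.2,.0015],[.6,.1,.03])]:
        b=box(P,lo,hi); print(nm,len(b))
E
python3 - <<'E'
from m import *
for n in("top","scene"):
    im,P=shoot(n)
    for t in("brush_a","knife_a","scraper_a"):
        for r in cams.trace(n,t):
            q=pts(P,r["region"]); print(n,t,round(r["confidence"],2),tool(q,0),np.round(q[:,2].max(),3))
E
```

```text
top table z 0.0008380146900190467
tray (array([595. , 278.7]), np.float64(417.0), np.float64(344.0), -1.4)
warmer (array([ 555.3, -378.7]), np.float64(381.0), np.float64(348.0), 1.4) 0.040241799822116384
switch 69 [ 0.47450487 -0.35720909  0.08388591] (array([ 474.7, -358.4]), np.float64(42.0), np.float64(13.0), -79.6) 0.09252087507191704
hoop 191 [ 0.62175334 -0.34886716  0.21481093] (array([ 624. , -352.7]), np.float64(113.0), np.float64(18.0), -79.2) 0.22916343092801372
rim 263 ((625.4111938476562, -352.5802001953125), 62.77315139770508)
mat 1910 ((690.23974609375, -89.86954498291016), 141.28575134277344)
sc 829
tools 4529
scene table z 0.0016149489545119315
tray (array([591.8, 278.9]), np.float64(424.0), np.float64(340.0), -1.9)
warmer (array([ 551.7, -360. ]), np.float64(381.0), np.float64(317.0), 0.5) 0.04077143757129989
switch 68 [ 0.47712837 -0.35382645  0.08034943] (array([ 476.7, -357.8]), np.float64(46.0), np.float64(16.0), -81.9) 0.09017650839977025
hoop 145 [ 0.62213192 -0.34453811  0.21256671] (array([ 623.1, -352.8]), np.float64(111.0), np.float64(18.0), -77.5) 0.22418
[... 755 characters left out ...]
, np.float64(110.0), np.float64(59.0), 83.0) 0.022
top scraper_a 0.55 (array([ 453.9, -154.1]), np.float64(184.0), np.float64(50.0), 10.6) 0.022
top scraper_a 0.16 (array([547.4, 311. ]), np.float64(321.0), np.float64(301.0), -1.4) 0.049
scene brush_a 0.91 (array([ 453.7, -154.4]), np.float64(183.0), np.float64(48.0), 8.3) 0.024
scene knife_a 0.93 (array([456.5,  44.4]), np.float64(182.0), np.float64(44.0), -7.1) 0.022
scene knife_a 0.89 (array([446.9, -21.3]), np.float64(179.0), np.float64(36.0), 1.9) 0.022
scene knife_a 0.57 (array([531.3, 579.4]), np.float64(188.0), np.float64(42.0), 65.0) 0.021
scene scraper_a 0.72 (array([699.2,  56.1]), np.float64(118.0), np.float64(65.0), -87.2) 0.022
```

Run:
```python
from m import *
for n in("top","scene"):
    im,P=shoot(n)
    for t,lo,hi in(("tray",.034,.05),("tray",-.01,.015),("warmer",.034,.05),("mat",.006,.02)):
        r=cams.trace(n,t)[0]; q=pts(P,r["region"]); q=q[(q[:,2]>lo)&(q[:,2]<hi)]
        x=q[:,:2]; c=np.median(x,0)
        for a in np.radians([0]): pass
        # best-angle by minimal percentile box
        best=min(((lambda y:(np.prod(np.percentile(y,99,axis=0)-np.percentile(y,1,axis=0)),a,y))((x-c)@np.array([[np.cos(a),-np.sin(a)],[np.sin(a),np.cos(a)]])) for a in np.radians(np.arange(-12,12,.5))),key=lambda k:k[0])
        _,a,y=best; l,h=np.percentile(y,1,axis=0),np.percentile(y,99,axis=0); m=(l+h)/2
        print(n,t,r["confidence"],len(q),np.degrees(a).round(1),(c+np.array([[np.cos(a),-np.sin(a)],[np.sin(a),np.cos(a)]])@m).round(4),(h-l).round(3))
```

```text
top tray 0.56 588 -1.5 [0.5407 0.3063] [0.307 0.288]
top tray 0.56 7669 -1.5 [0.5421 0.3082] [0.297 0.278]
top warmer 0.66 1 -12.0 [ 0.4689 -0.3658] [0. 0.]
top mat 0.93 2057 11.5 [ 0.6763 -0.1029] [0.159 0.159]
scene tray 0.58 968 -1.5 [0.5392 0.306 ] [0.308 0.287]
scene tray 0.58 7856 -3.0 [0.5394 0.3046] [0.305 0.281]
  return _methods._mean(a, axis=axis, dtype=dtype,
  ret = um.true_divide(
Traceback (most recent call last):
IndexError: index -1 is out of bounds for axis 0 with size 0
```

Seen: the two brushes (369,223 head up; 390,230 head down), palette knives (328,230 head up; 347,232 head down), one scraper (320,155), decoy orange knife (165,210), which I leave; pot (462,175) on warmer, switch (461,219), mat (373,162). Close crop confirms the choice. Switch first.

```bash
python3 -m pendant '[[0.045,0.04,0.02,0,0,0,8.5],[0.045,0.08,0.04,0,0,0,17],[0.045,0.12,0.06,0,0,0,25.5],[0.045,0.16,0.08,0,0,0,34],[0.045,0.2,0.1,0,0,0,42.5]]'
python3 -m pendant '[[0.045,0.035,0.02,0,0,0,8.5],[0.045,0.07,0.04,0,0,0,17],[0.045,0.105,0.06,0,0,0,25.5],[0.045,0.147,0.077,-0.03,0,0,34],[0.045,0.147,0.077,-0.07,0,0,42.5]]'
python3 - <<'E'
from m import *
s=status.sense(); print(s["eef_pos"],s["eef_rot"],s["joint_pos"])
im,P=shoot("wrist","w1.png")
q=box(P,[.42,-.42,.07],[.53,-.29,.1]); print(len(q),q.mean(0),tool(q,0))
b=box(P,[.35,-.5,.036],[.75,-.2,.05]);print(len(b),tool(b,0))
E
```

```text
clock: 2.65
eef_pos: [0.3294, -0.434, 0.2425]
eef_rot: [0.882, 0.472, 0.0, 0.0]
wrist_force: [0.3, -0.7, -1.1]
width: 0.0452
finger_force: 0.0
clock: 3.15
eef_pos: [0.4808, -0.3576, 0.1743]
eef_rot: [0.649, 0.761, 0.0, 0.004]
wrist_force: [-0.0, -0.8, 0.2]
width: 0.0448
finger_force: 0.0
[ 0.4807947  -0.35758069  0.17428736] [6.48737065e-01 7.61000563e-01 4.93317509e-04 4.25670095e-03] [-0.76334397  0.46048428 -0.17009486  0.93177439  0.0014735   0.64852533]
1018 [ 0.47285124 -0.35640561  0.08306662] (array([ 473.1, -358.8]), np.float64(42.0), np.float64(14.0), -78.9)
39281 (array([ 570.4, -354.2]), np.float64(380.0), np.float64(230.0), 10.1)
```

View pics/w1.png

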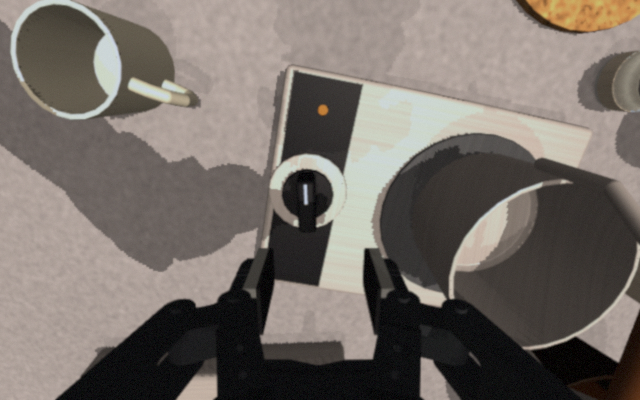

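Run:
```python
from m import *
im,P=shoot("wrist")
for a,b in (((362,90),(322,285)),((300,72),(580,128))):
    p,q=[np.nanmedian(P[v-2:v+3,u-2:u+3].reshape(-1,3),0) for u,v in(a,b)]
    d=p-q; print(p,q,np.degrees(np.arctan2(d[1],d[0])))
s=status.sense(); print(s["eef_pos"])
```

```text
[ 0.49523288 -0.26490502  0.03968102] [ 0.49330077 -0.44094352  0.04067489] 89.37117603952319
[ 0.4453387  -0.25960077  0.03713779] [ 0.7112816  -0.26099475 -0.00094114] 179.69967808896953
[ 0.47325051 -0.35427971  0.16700226]
```

```bash
python3 -m pendant '[[0.045,0,-0.003,-0.04,0,0,2],[0.045,0,-0.003,-0.08,0,0,2],[0.045,0,-0.003,-0.096,0,0,2],[0.045,0,-0.003,-0.096,0,0,2],[0.01,0,-0.003,-0.096,0,0,2]]'
python3 -m pendant '[[0.005,0,0,0,0,0,0],[0.005,0,0,0,0,0,0],[0.005,0,0,0,0,0,0],[0.005,0,0,0,0,0,0],[0.005,0,0,0,0,0,0]]'
```

```text
clock: 3.75
eef_pos: [0.4751, -0.3621, 0.0779]
eef_rot: [0.641, 0.768, -0.0, 0.001]
wrist_force: [-0.2, -0.5, 0.0]
width: 0.0318
finger_force: 0.0
clock: 4.25
eef_pos: [0.4733, -0.3629, 0.0789]
eef_rot: [0.641, 0.768, -0.003, 0.0]
wrist_force: [-8.7, -1.0, 6.9]
width: 0.0124
finger_force: 59.7
```

```bash
python3 -m pendant '[[0.005,0,0,0,0,0,8],[0.005,0,0,0,0,0,16],[0.005,0,0,0,0,0,24],[0.005,0,0,0,0,0,32],[0.005,0,0,0,0,0,40]]'
python3 -m pendant '[[0.005,0,0,0,0,0,8],[0.005,0,0,0,0,0,16],[0.005,0,0,0,0,0,24],[0.005,0,0,0,0,0,32],[0.005,0,0,0,0,0,38]]'
python3 -m pendant '[[0.005,0,0,0,0,0,2],[0.005,0,0,0,0,0,3],[0.005,0,0,0,0,0,3],[0.005,0,0,0,0,0,3],[0.005,0,0,0,0,0,3]]'; python3 -c "
from rig import status;print(status.sense()['moment'],status.sense()['joint_pos'])"
```

```text
clock: 4.75
eef_pos: [0.4752, -0.3617, 0.0789]
eef_rot: [0.336, 0.942, -0.001, 0.001]
wrist_force: [-3.3, 2.1, 6.3]
width: 0.0121
finger_force: 59.5
clock: 5.25
eef_pos: [0.4759, -0.3597, 0.0789]
eef_rot: [0.011, 1.0, 0.001, 0.002]
wrist_force: [-1.1, 6.8, 7.4]
width: 0.0126
finger_force: 60.0
clock: 5.75
eef_pos: [0.4759, -0.3598, 0.079]
eef_rot: [-0.011, 1.0, 0.001, 0.002]
wrist_force: [0.8, 7.5, 6.7]
width: 0.0125
finger_force: 66.8
[ 1.61512217  0.05350584 -1.46014589] [-0.77291665  0.55985743 -0.27658709  0.73349214  0.00396824 -0.7941252 ]
```

```bash
python3 -m pendant '[[0.05,0,0,0,0,0,-3],[0.05,0,0,0,0,0,-3],[0.05,0,0,0.05,0,0,-3],[0.05,0,0,0.1,0,0,-3],[0.05,0,0,0.15,0,0,-3]]'
python3 -m pendant '[[0.05,0,0,0.04,0,0,-8],[0.05,0,0,0.055,0,0,-16],[0.05,0.04,0.002,0.055,0,0,-24],[0.05,0.08,0.004,0.055,0,0,-32],[0.05,0.12,0.006,0.055,0,0,-40]]'
python3 -m pendant '[[0.05,0.025,0.002,0,0,0,-8],[0.05,0.025,0.002,0,0,0,-16],[0.05,0.025,0.002,0,0,0,-24],[0.05,0.025,0.002,0,0,0,-32],[0.05,0.025,0.002,0,0,0,-36]]'
python3 - <<'E'
from m import *
s=status.sense(); print(s["eef_pos"],s["eef_rot"])
for n in("top","wrist"):
    im,P=shoot(n)
    q=box(P,[.42,-.42,.07],[.53,-.29,.1]); print(len(q),len(q)>10 and tool(q,0))
    q=box(P,[.5,-.45,.19],[.75,-.25,.235]); print(len(q),len(q)>10 and (tool(q,0),q.mean(0)))
s=status.sense(); print(s["eef_pos"],s["eef_rot"])
E
```

```text
clock: 6.25
eef_pos: [0.4748, -0.3611, 0.2291]
eef_rot: [0.013, 1.0, -0.0, 0.0]
wrist_force: [0.8, -1.7, 0.5]
width: 0.0498
finger_force: 0.0
clock: 6.75
eef_pos: [0.5963, -0.3554, 0.2835]
eef_rot: [0.357, 0.934, -0.001, 0.001]
wrist_force: [-0.1, -0.3, 0.4]
width: 0.05
finger_force: 0.0
clock: 7.25
eef_pos: [0.6201, -0.3531, 0.2824]
eef_rot: [0.628, 0.779, -0.0, 0.001]
wrist_force: [-0.0, -0.3, 0.4]
width: 0.0504
finger_force: 0.0
[ 0.62014773 -0.35309552  0.28244382] [ 6.27506201e-01  7.78611242e-01 -3.04738744e-05  7.06853225e-04]
84 (array([ 475.2, -359.7]), np.float64(42.0), np.float64(15.0), -2.6)
185 ((array([ 623.3, -351.1]), np.float64(105.0), np.float64(18.0), -79.0), array([ 0.62205079, -0.34984606,  0.2158936 ]))
609 (array([ 473. , -358.4]), np.float64(42.0), np.float64(14.0), -1.7)
2797 ((array([ 621.1, -354.9]), np.float64(108.0), np.float64(18.0), -79.2), array([ 0.61961376, -0.3474967 ,  0.2151949 ]))
[ 0.62004868 -0.3531559   0.28240541] [ 6.25980509e-01  7.79838395e-01 -1.27089936e-05  6.93172845e-04]
```

```bash
python3 -m pendant '[[0.05,0.002,0.001,-0.03,0,0,-1],[0.05,0.002,0.001,-0.06,0,0,-1],[0.05,0.002,0.001,-0.079,0,0,-1],[0.05,0.002,0.001,-0.079,0,0,-1],[0.01,0.002,0.001,-0.079,0,0,-1]]'
python3 -m pendant '[[0.005,0,0,0,0,0,0],[0.005,0,0,0,0,0,0],[0.005,0,0,0,0,0,0],[0.005,0,0,0,0,0,0],[0.005,0,0,0,0,0,0]]'
python3 -m pendant '[[0.005,0,0,0.005,0,0,0],[0.005,0,0,0.015,0,0,0],[0.005,0,0,0.025,0,0,0],[0.005,0,0,0.035,0,0,0],[0.005,0,0,0.035,0,0,0]]'
```

```text
clock: 7.85
eef_pos: [0.6221, -0.3521, 0.2032]
eef_rot: [0.633, 0.774, -0.0, 0.0]
wrist_force: [0.7, 0.7, -0.7]
width: 0.0367
finger_force: 0.0
clock: 8.35
eef_pos: [0.6224, -0.3528, 0.2046]
eef_rot: [0.633, 0.774, -0.0, 0.002]
wrist_force: [-2.8, -0.3, 5.6]
width: 0.0162
finger_force: 58.6
clock: 8.85
eef_pos: [0.6229, -0.3525, 0.2396]
eef_rot: [0.633, 0.774, 0.0, 0.002]
wrist_force: [0.4, -0.6, -5.6]
width: 0.0158
finger_force: 58.7
```

```bash
python3 -m pendant '[[0.005,0.002,0.01,0.015,0,0,0],[0.005,0.006,0.03,0.03,0,0,0],[0.005,0.0115,0.055,0.045,0,0,0],[0.005,0.017,0.08,0.05,0,0,0],[0.005,0.0225,0.105,0.05,0,0,0]]'
python3 -m pendant '[[0.005,0.0055,0.025,0,0,0,0],[0.005,0.011,0.05,0,0,0,0],[0.005,0.017,0.08,0,0,0,0],[0.005,0.0215,0.1,0,0,0,0],[0.005,0.026,0.12,0,0,0,0]]'
python3 -m pendant '[[0.005,0.003,0.015,0,0,0,0],[0.005,0.0045,0.023,0,0,0,0],[0.005,0.0045,0.0245,0,0,0,0],[0.005,0.0045,0.0245,0,0,0,0],[0.005,0.0045,0.0245,-0.02,0,0,0]]'
python3 -m pendant '[[0.005,0,0,-0.02,0,0,0],[0.005,0,0,-0.04,0,0,0],[0.005,0,0,-0.06,0,0,0],[0.005,0,0,-0.075,0,0,0],[0.005,0,0,-0.085,0,0,0]]'
python3 - <<'E'
from m import *
im,P=shoot("scene","s2.png")
r=cams.trace("scene","mat")[0];q=pts(P,r["region"]);q=q[(abs(q[:,2]-.012)<.006)]; print(r["confidence"],tool(q,0))
r=cams.trace("scene","pot")[0];q=pts(P,r["region"]);print(r["confidence"],tool(q[q[:,2]<.15],0))
E
```

```text
clock: 9.35
eef_pos: [0.6457, -0.2443, 0.2904]
eef_rot: [0.633, 0.774, 0.001, 0.002]
wrist_force: [0.5, 0.1, -4.7]
width: 0.0159
finger_force: 59.0
clock: 9.85
eef_pos: [0.6707, -0.1236, 0.2889]
eef_rot: [0.632, 0.775, 0.001, 0.0]
wrist_force: [-0.4, -0.6, -5.8]
width: 0.0159
finger_force: 58.9
clock: 10.35
eef_pos: [0.6766, -0.1038, 0.2704]
eef_rot: [0.633, 0.774, 0.001, 0.003]
wrist_force: [2.2, -0.5, -4.5]
width: 0.0163
finger_force: 58.9
clock: 10.85
eef_pos: [0.6741, -0.1036, 0.1807]
eef_rot: [0.634, 0.774, -0.001, -0.001]
wrist_force: [0.9, -0.7, -5.8]
width: 0.0164
finger_force: 58.9
0.75 (array([453.3,  44.8]), np.float64(179.0), np.float64(35.0), -2.8)
0.65 (array([ 635.7, -165.3]), np.float64(265.0), np.float64(120.0), 57.3)
```

View pics/s2.png

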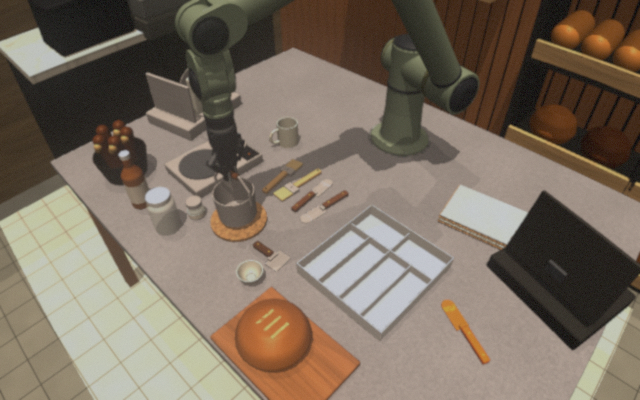

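The pot hangs just above the mat centre (236,205 over 239,222), upright. Lower gently and release.

```bash
python3 -m pendant '[[0.005,0,0,-0.002,0,0,0],[0.005,0,0,-0.004,0,0,0],[0.005,0,0,-0.006,0,0,0],[0.005,0,0,-0.0075,0,0,0],[0.005,0,0,-0.0085,0,0,0]]'
python3 -m pendant '[[0.005,0,0,-0.001,0,0,0],[0.005,0,0,-0.002,0,0,0],[0.005,0,0,-0.0025,0,0,0],[0.005,0,0,-0.0025,0,0,0],[0.005,0,0,-0.0025,0,0,0]]'
```

```text
clock: 11.5
eef_pos: [0.6749, -0.1024, 0.1737]
eef_rot: [0.633, 0.774, -0.0, 0.0]
wrist_force: [-0.3, -0.3, -5.9]
width: 0.0162
finger_force: 59.0
clock: 12.0
eef_pos: [0.675, -0.1024, 0.1713]
eef_rot: [0.633, 0.774, -0.0, 0.0]
wrist_force: [-0.2, -0.2, -4.9]
width: 0.0162
finger_force: 59.0
```

```bash
python3 -m pendant '[[0.005,0,0,-0.001,0,0,0],[0.005,0,0,-0.0015,0,0,0],[0.005,0,0,-0.0015,0,0,0],[0.005,0,0,-0.0015,0,0,0],[0.005,0,0,-0.0015,0,0,0]]'
```

```text
clock: 12.5
eef_pos: [0.6752, -0.1025, 0.1708]
eef_rot: [0.633, 0.774, 0.0, 0.001]
wrist_force: [-3.5, -0.6, 4.9]
width: 0.016
finger_force: 60.0
```

```bash
python3 -m pendant '[[0.03,0,0,0,0,0,0],[0.05,0,0,0,0,0,0],[0.05,0,0,0.004,0,0,0],[0.05,0,0,0.04,0,0,0],[0.05,0,0,0.09,0,0,0]]'
python3 -m pendant '[[0.05,0,0,0.04,0,0,0],[0.05,0.005,0.04,0.04,0,0,-3],[0.05,0.01,0.08,0.04,0,0,-6],[0.05,0.02,0.12,0,0,0,-9],[0.05,0.02,0.155,-0.04,0,0,-11]]'
cat >> m.py <<'E'
def report():
    s=status.sense(); x,y=s["eef_rot"][:2]; print("tcp",s["eef_pos"].round(4),"yaw",round(np.degrees(2*np.arctan2(y,x)),1),"q6",s["joint_pos"][5].round(2))
def find(n,t,near):
    "pose of the tool of class t nearest to a point; axis by PCA, head by colour left to me"
    im,P=shoot(n); out=[]
    for r in cams.trace(n,t):
        q=pts(P,r["region"]); q=q[abs(q[:,2])<.03]
        if len(q)<50: continue
        xy=q[:,:2]; e,v=np.linalg.eigh(np.cov((xy-xy.mean(0)).T)); a=v[:,1]
        c=tool(q,0); out.append((np.linalg.norm(c[0]/1000-near),n,round(r["confidence"],2),c,"pca",round((np.degrees(np.arctan2(a[1],a[0]))+90)%180-90,1)))
    for o in sorted(out,key=lambda o:o[0])[:1]: print(*o[1:])
E
python3 - <<'E'
from m import *
report(); find("wrist","scraper_a",[.697,.06]); find("top","scraper_a",[.697,.06])
r=cams.trace("top","pot")
im,P=shoot("top"); pr=box(P,[.55,-.25,.09],[.8,0,.12]); print(cv2.minEnclosingCircle((pr[:,:2]*1000).astype(np.float32)))
mt=box(P,[.57,-.2,.006],[.8,0,.018])
report()
E
```

```text
clock: 13.0
eef_pos: [0.6734, -0.102, 0.2576]
eef_rot: [0.633, 0.774, -0.001, -0.003]
wrist_force: [0.5, -0.3, -0.0]
width: 0.0503
finger_force: 0.0
clock: 13.5
eef_pos: [0.697, 0.0471, 0.2289]
eef_rot: [0.705, 0.709, 0.002, 0.002]
wrist_force: [0.3, 0.0, -0.2]
width: 0.0502
finger_force: 0.0
tcp [0.697  0.0471 0.2289] yaw 90.4 q6 1.53
wrist 0.69 (array([699.9,  61.5]), np.float64(111.0), np.float64(60.0), -85.1) pca -85.0
((709.2109375, -166.60589599609375), 119.96208953857422)
tcp [0.6957 0.0447 0.2292] yaw 90.4 q6 1.52
```

```bash
python3 -m pendant '[[0.05,0.0045,0.012,-0.045,0,0,5],[0.05,0.0045,0.012,-0.09,0,0,5],[0.05,0.0045,0.012,-0.135,0,0,5],[0.05,0.0045,0.012,-0.17,0,0,5],[0.05,0.0045,0.012,-0.17,0,0,5]]'
python3 -m pendant '[[0.05,0,0,0,0,0,0]]'; python3 -c "from m import *; report()"
```

```text
clock: 14.3
eef_pos: [0.6963, 0.0559, 0.0535]
eef_rot: [0.673, 0.739, -0.003, -0.003]
wrist_force: [-0.6, -0.1, -0.1]
width: 0.0502
finger_force: 0.0
clock: 14.4
eef_pos: [0.7004, 0.0563, 0.0592]
eef_rot: [0.673, 0.739, 0.0, 0.001]
wrist_force: [-0.3, -0.8, 0.3]
width: 0.0499
finger_force: 0.0
tcp [0.7004 0.0563 0.0592] yaw 95.4 q6 1.45
```

```bash
python3 -m pendant '[[0.05,0,0,-0.025,0,0,0],[0.05,0,0,-0.04,0,0,0],[0.05,0,0,-0.0455,0,0,0],[0.05,0,0,-0.0455,0,0,0],[0.05,0,0,-0.0455,0,0,0]]'
python3 -m pendant '[[0.005,0,0,0,0,0,0],[0.005,0,0,0,0,0,0],[0.005,0,0,0,0,0,0],[0.005,0,0,0,0,0,0],[0.005,0,0,0,0,0,0]]'
python3 -m pendant '[[0.005,0,0,0.02,0,0,0],[0.005,0,0,0.06,0,0,0],[0.005,0,0,0.1,0,0,0],[0.005,0,0,0.12,0,0,0],[0.005,0,0,0.12,0,0,0]]'
```

```text
clock: 14.9
eef_pos: [0.7001, 0.0576, 0.0134]
eef_rot: [0.673, 0.74, 0.001, 0.001]
wrist_force: [0.4, 0.3, -0.1]
width: 0.0499
finger_force: 0.0
clock: 15.4
eef_pos: [0.7002, 0.0576, 0.0134]
eef_rot: [0.673, 0.74, 0.001, 0.001]
wrist_force: [-0.7, 0.4, 6.0]
width: 0.0203
finger_force: 61.5
clock: 15.9
eef_pos: [0.7017, 0.0576, 0.1363]
eef_rot: [0.673, 0.74, 0.002, 0.003]
wrist_force: [1.4, -0.1, -1.7]
width: 0.0204
finger_force: 60.8
```

```bash
python3 -m pendant '[[0.005,-0.02,0.013,0,0,0,-2],[0.005,-0.055,0.036,0,0,0,-5],[0.005,-0.09,0.059,0,0,0,-7],[0.005,-0.125,0.082,0,0,0,-7],[0.005,-0.16,0.105,0,0,0,-7]]'
python3 -m pendant '[[0.005,-0.035,0.023,0,0,0,0],[0.005,-0.07,0.046,0,0,0,0],[0.005,-0.1,0.066,0,0,0,0],[0.005,-0.1086,0.0714,-0.01,0,0,0],[0.005,-0.1086,0.0714,-0.04,0,0,0]]'
python3 -m pendant '[[0.005,0,0,0,0,0,0],[0.005,0,0,0,0,0,0],[0.005,0,0,0,0,0,0]]'
python3 - <<'E'
from m import *
report(); im,P=shoot("wrist","w3.png"); report()
E
```

```text
clock: 16.4
eef_pos: [0.5365, 0.1631, 0.1303]
eef_rot: [0.717, 0.697, -0.001, -0.001]
wrist_force: [0.1, -0.2, -0.4]
width: 0.0202
finger_force: 60.8
clock: 16.9
eef_pos: [0.4305, 0.2354, 0.0926]
eef_rot: [0.716, 0.698, 0.001, 0.001]
wrist_force: [0.7, 0.6, -0.4]
width: 0.0203
finger_force: 60.8
clock: 17.2
eef_pos: [0.4315, 0.2338, 0.0925]
eef_rot: [0.717, 0.697, 0.0, 0.0]
wrist_force: [-0.1, -0.3, -1.1]
width: 0.0202
finger_force: 60.7
tcp [0.4315 0.2338 0.0925] yaw 88.4 q6 1.94
tcp [0.4317 0.2339 0.0928] yaw 88.4 q6 1.94
```

View pics/w3.png

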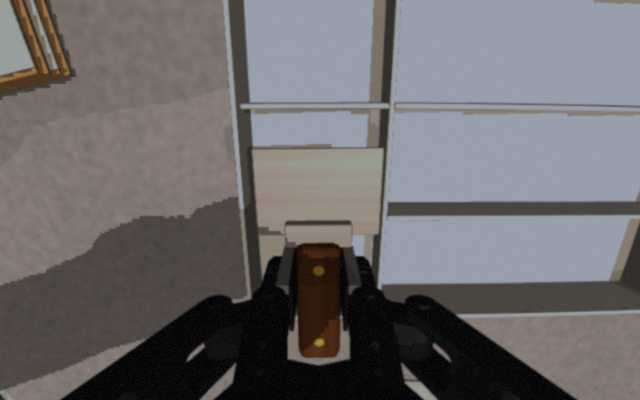

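The scraper (318,230) is held level and centred over the near crosswise bay. Lower and release.

```bash
python3 -m pendant '[[0.005,0,0,-0.03,0,0,0],[0.005,0,0,-0.055,0,0,0],[0.005,0,0,-0.068,0,0,0],[0.005,0,0,-0.0735,0,0,0],[0.005,0,0,-0.0755,0,0,0]]'
python3 -m pendant '[[0.005,0,0,0,0,0,0],[0.035,0,0,0,0,0,0],[0.035,0,0,0,0,0,0],[0.035,0,0,0,0,0,0],[0.035,0,0,0,0,0,0]]'
python3 -m pendant '[[0.035,0,0,0.03,0,0,0],[0.035,0,0,0.07,0,0,0],[0.035,0,0,0.12,0,0,0],[0.035,0,0,0.17,0,0,0],[0.035,0,0,0.18,0,0,0]]'
python3 - <<'E'
from m import *
report(); find("wrist","scraper_a",[.43,.24])
for t,p in (("brush_a",[.441,-.085]),("brush_a",[.454,-.154]),("knife_a",[.457,.045]),("knife_a",[.447,-.02])): find("top",t,p);find("scene",t,p)
E
```

```text
clock: 17.75
eef_pos: [0.4312, 0.2339, 0.0167]
eef_rot: [0.717, 0.697, 0.0, 0.0]
wrist_force: [-1.0, 0.7, -0.9]
width: 0.0208
finger_force: 60.8
clock: 18.25
eef_pos: [0.4309, 0.2341, 0.017]
eef_rot: [0.717, 0.698, 0.0, 0.0]
wrist_force: [-0.7, -0.1, 0.5]
width: 0.0352
finger_force: 0.0
clock: 18.75
eef_pos: [0.4338, 0.2352, 0.2024]
eef_rot: [0.717, 0.698, 0.004, 0.002]
wrist_force: [0.4, 0.9, 0.5]
width: 0.0347
finger_force: 0.0
tcp [0.4338 0.2352 0.2024] yaw 88.5 q6 1.94
wrist 0.73 (array([432.6, 238.4]), np.float64(109.0), np.float64(60.0), 89.5) pca 88.9
top 0.77 (array([441. , -87.7]), np.float64(185.0), np.float64(51.0), -2.6) pca -4.0
scene 0.72 (array([441.2, -86.4]), np.float64(182.0), np.float64(48.0), -0.3) pca -3.2
top 0.8 (array([440.5, -82.6]), np.float64(184.0), np.float64(48.0), -5.5) pca -3.3
scene 0.68 (array([ 446.7, -157.9]), np.float64(203.0), np.float64(63.0), 12.9) pca 10.8
top 0.87 (array([459.9,  42.1]), np.float64(181.0), np.float64(39.0), -2.6) pca -6.1
scene 0.89 (array([458.9,  43.7]), np.float64(188.0), np.float64(48.0), -6.2) pca -6.8
top 0.89 (array([446.4, -21.3]), np.float64(181.0), np.float64(38.0), 0.2) pca 4.4
scene 0.76 (array([442.8, -23.4]), np.float64(190.0), np.float64(45.0), -0.5) pca 5.8
```

```bash
python3 -m pendant '[[0.045,0,-0.035,0,0,0,8.5],[0.045,0.003,-0.07,0,0,0,17],[0.045,0.006,-0.105,0,0,0,25.5],[0.045,0.009,-0.14,0,0,0,34],[0.045,0.012,-0.17,0,0,0,42.5]]'
python3 -m pendant '[[0.045,0,-0.01,0,0,0,8.5],[0.045,0,-0.02,0,0,0,17],[0.045,0,-0.02,0,0,0,25.5],[0.045,0,-0.02,0,0,0,34],[0.045,0,-0.02,0,0,0,42.5]]'
python3 -m pendant '[[0.045,0,0,0,0,0,0],[0.045,0,0,0,0,0,0]]'
python3 - <<'E'
from m import *
report(); find("wrist","knife_a",[.458,.044]); find("wrist","knife_a",[.447,-.02]); report()
E
```

```text
clock: 20.15
eef_pos: [0.4427, 0.0629, 0.1968]
eef_rot: [0.418, 0.909, 0.0, 0.0]
wrist_force: [-0.7, 0.5, 0.8]
width: 0.0448
finger_force: 0.0
clock: 20.65
eef_pos: [0.4427, 0.0441, 0.1967]
eef_rot: [0.06, 0.998, 0.0, 0.0]
wrist_force: [0.5, 0.7, -0.1]
width: 0.0447
finger_force: 0.0
clock: 20.85
eef_pos: [0.4427, 0.0443, 0.1967]
eef_rot: [0.065, 0.998, -0.0, 0.0]
wrist_force: [0.1, -0.6, 0.0]
width: 0.0449
finger_force: 0.0
tcp [0.4427 0.0443 0.1967] yaw 172.6 q6 0.06
wrist 0.75 (array([456.3,  46.3]), np.float64(184.0), np.float64(36.0), -6.0) pca -6.4
wrist 0.59 (array([449.3, -17. ]), np.float64(193.0), np.float64(38.0), 6.1) pca 5.8
tcp [0.4426 0.0444 0.1966] yaw 172.7 q6 0.06
```

```bash
python3 -m pendant '[[0.045,0.002,0.0025,-0.045,0,0,1],[0.045,0.002,0.0025,-0.09,0,0,1],[0.045,0.002,0.0025,-0.135,0,0,1],[0.045,0.002,0.0025,-0.165,0,0,1],[0.045,0.002,0.0025,-0.178,0,0,1]]'
python3 -m pendant '[[0.045,0,0,-0.005,0,0,0],[0.045,0,0,-0.005,0,0,0],[0.01,0,0,-0.005,0,0,0],[0.005,0,0,-0.005,0,0,0],[0.005,0,0,-0.005,0,0,0]]'
python3 -m pendant '[[0.005,0,0,0,0,0,0],[0.005,0,0,0,0,0,0],[0.005,0,0,0.02,0,0,0],[0.005,0,0,0.06,0,0,0],[0.005,0,0,0.1,0,0,0]]'; python3 -c "from m import *; report()"
```

```text
clock: 21.55
eef_pos: [0.4424, 0.047, 0.0159]
eef_rot: [0.055, 0.998, 0.0, -0.002]
wrist_force: [-0.6, 0.8, 0.5]
width: 0.0446
finger_force: 0.0
clock: 22.05
eef_pos: [0.4457, 0.0468, 0.0149]
eef_rot: [0.054, 0.999, 0.0, 0.001]
wrist_force: [-0.5, -0.4, 7.4]
width: 0.0182
finger_force: 59.5
clock: 22.55
eef_pos: [0.4439, 0.0468, 0.1148]
eef_rot: [0.054, 0.999, -0.0, -0.001]
wrist_force: [1.0, -0.5, -0.1]
width: 0.0184
finger_force: 58.8
tcp [0.4439 0.0468 0.1148] yaw 173.8 q6 0.05
```

```bash
python3 -m pendant '[[0.005,0.01,0.025,0.01,0,0,1],[0.005,0.022,0.06,0.01,0,0,2],[0.005,0.037,0.1,0.01,0,0,3],[0.005,0.052,0.14,0.01,0,0,4.7],[0.005,0.067,0.18,0.01,0,0,4.7]]'
python3 -m pendant '[[0.005,0.015,0.04,0,0,0,0],[0.005,0.03,0.08,0,0,0,0],[0.005,0.045,0.12,0,0,0,0],[0.005,0.06,0.16,0,0,0,0],[0.005,0.0659,0.1848,-0.02,0,0,0]]'
python3 -m pendant '[[0.005,0,0,-0.02,0,0,0],[0.005,0,0,-0.02,0,0,0],[0.005,0,0,-0.02,0,0,0]]'
python3 - <<'E'
from m import *
report(); im,P=shoot("wrist","w4.png"); report()
E
```

```text
clock: 23.05
eef_pos: [0.5121, 0.2285, 0.1244]
eef_rot: [0.013, 1.0, 0.0, 0.001]
wrist_force: [0.5, -0.5, -1.3]
width: 0.0181
finger_force: 58.9
clock: 23.55
eef_pos: [0.5805, 0.4158, 0.107]
eef_rot: [0.013, 1.0, 0.002, 0.003]
wrist_force: [-0.2, 0.1, -0.6]
width: 0.0182
finger_force: 58.9
clock: 23.85
eef_pos: [0.5769, 0.4111, 0.0836]
eef_rot: [0.013, 1.0, -0.0, -0.001]
wrist_force: [0.4, 0.1, -0.2]
width: 0.0183
finger_force: 58.9
tcp [0.5769 0.4111 0.0836] yaw 178.5 q6 0.54
tcp [0.5777 0.4112 0.0846] yaw 178.4 q6 0.54
```

View pics/w4.png

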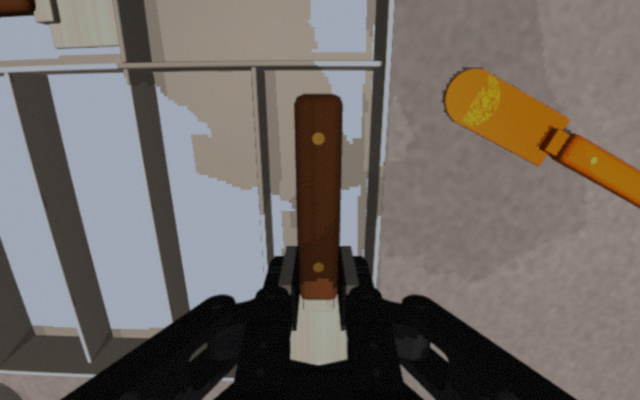

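The knife handle (318,195) runs along the far long bay, midway between divider and rim. Lower.

```bash
python3 -m pendant '[[0.005,0,0,-0.025,0,0,0],[0.005,0,0,-0.045,0,0,0],[0.005,0,0,-0.058,0,0,0],[0.005,0,0,-0.064,0,0,0],[0.005,0,0,-0.0665,0,0,0]]'
python3 -m pendant '[[0.005,0,0,0,0,0,0],[0.032,0,0,0,0,0,0],[0.032,0,0,0,0,0,0],[0.032,0,0,0,0,0,0],[0.032,0,0,0,0,0,0]]'
python3 -m pendant '[[0.032,0,0,0.03,0,0,0],[0.032,0,0,0.07,0,0,0],[0.032,0,0,0.12,0,0,0],[0.032,0,0,0.17,0,0,0],[0.032,0,0,0.18,0,0,0]]'
python3 - <<'E'
from m import *
report(); find("wrist","knife_a",[.58,.41]);find("top","knife_a",[.447,-.02]);find("scene","knife_a",[.447,-.02])
E
```

```text
clock: 24.4
eef_pos: [0.5776, 0.4112, 0.0179]
eef_rot: [0.014, 1.0, -0.0, -0.0]
wrist_force: [-4.2, -3.5, 11.6]
width: 0.0181
finger_force: 60.5
clock: 24.9
eef_pos: [0.5777, 0.4118, 0.0174]
eef_rot: [0.013, 1.0, 0.0, 0.0]
wrist_force: [0.2, -0.1, -0.2]
width: 0.0323
finger_force: 0.0
clock: 25.4
eef_pos: [0.5805, 0.4134, 0.2051]
eef_rot: [0.013, 1.0, 0.003, 0.005]
wrist_force: [0.9, -0.4, 0.6]
width: 0.0322
finger_force: 0.0
tcp [0.5805 0.4134 0.2051] yaw 178.5 q6 0.54
wrist 0.65 (array([590.6, 413.7]), np.float64(187.0), np.float64(37.0), -2.8) pca -1.3
top 0.58 (array([446.8, -17.1]), np.float64(183.0), np.float64(37.0), 7.2) pca 4.8
scene 0.55 (array([444.9, -20.9]), np.float64(188.0), np.float64(43.0), 4.7) pca 5.9
```

```bash
python3 -m pendant '[[0.045,-0.012,-0.044,0,0,0,1],[0.045,-0.024,-0.088,0,0,0,2],[0.045,-0.036,-0.132,0,0,0,3],[0.045,-0.048,-0.176,0,0,0,5],[0.045,-0.06,-0.22,0,0,0,7]]'
python3 -m pendant '[[0.045,-0.012,-0.044,0,0,0,0],[0.045,-0.024,-0.088,0,0,0,0],[0.045,-0.036,-0.132,0,0,0,0],[0.045,-0.048,-0.176,0,0,0,0],[0.045,-0.0587,-0.2092,0,0,0,0]]'
python3 -m pendant '[[0.045,0,0,0,0,0,0],[0.045,0,0,0,0,0,0]]'
python3 - <<'E'
from m import *
report(); find("wrist","knife_a",[.447,-.02]); find("wrist","brush_a",[.441,-.086]); report()
E
```

```text
clock: 26.2
eef_pos: [0.5156, 0.1898, 0.195]
eef_rot: [-0.049, 0.999, -0.0, -0.002]
wrist_force: [0.2, -0.5, -0.2]
width: 0.0453
finger_force: 0.0
clock: 26.7
eef_pos: [0.4568, -0.0194, 0.1955]
eef_rot: [-0.047, 0.999, 0.0, -0.002]
wrist_force: [0.2, 0.3, 0.2]
width: 0.0448
finger_force: 0.0
clock: 26.9
eef_pos: [0.4579, -0.0179, 0.1959]
eef_rot: [-0.047, 0.999, 0.001, -0.001]
wrist_force: [1.0, 0.3, -0.3]
width: 0.0446
finger_force: 0.0
tcp [ 0.4579 -0.0179  0.1959] yaw 185.4 q6 -0.29
wrist 0.74 (array([444.7, -17.8]), np.float64(183.0), np.float64(35.0), 4.4) pca 4.7
wrist 0.57 (array([439.1, -85.2]), np.float64(191.0), np.float64(49.0), -3.2) pca -3.1
tcp [ 0.4588 -0.0165  0.1966] yaw 185.6 q6 -0.29
```

```bash
python3 -m pendant '[[0.045,-0.001,0,-0.045,0,0,-1],[0.045,-0.001,0,-0.09,0,0,-1],[0.045,-0.001,0,-0.135,0,0,-1],[0.045,-0.001,0,-0.165,0,0,-1],[0.045,-0.001,0,-0.178,0,0,-1]]'
python3 -m pendant '[[0.045,0,0,-0.0045,0,0,0],[0.045,0,0,-0.0045,0,0,0],[0.01,0,0,-0.0045,0,0,0],[0.005,0,0,-0.0045,0,0,0],[0.005,0,0,-0.0045,0,0,0]]'
python3 -m pendant '[[0.005,0,0,0,0,0,0],[0.005,0,0,0,0,0,0],[0.005,0,0,0.02,0,0,0],[0.005,0,0,0.06,0,0,0],[0.005,0,0,0.1,0,0,0]]'; python3 -c "from m import *; report()"
```

```text
clock: 27.6
eef_pos: [0.4557, -0.016, 0.0161]
eef_rot: [-0.04, 0.999, 0.001, -0.002]
wrist_force: [-0.3, 0.3, -0.4]
width: 0.0451
finger_force: 0.0
clock: 28.1
eef_pos: [0.4589, -0.0176, 0.0158]
eef_rot: [-0.039, 0.999, -0.0, 0.001]
wrist_force: [0.1, 0.3, 7.1]
width: 0.0179
finger_force: 59.5
clock: 28.6
eef_pos: [0.457, -0.0175, 0.1157]
eef_rot: [-0.039, 0.999, 0.0, -0.001]
wrist_force: [1.0, -1.5, -0.7]
width: 0.0183
finger_force: 58.8
tcp [ 0.457  -0.0175  0.1157] yaw 184.5 q6 -0.28
```

```bash
python3 -m pendant '[[0.005,0.006,0.015,0.02,0,0,8.5],[0.005,0.012,0.03,0.03,0,0,17],[0.005,0.018,0.05,0.03,0,0,25.5],[0.005,0.024,0.07,0.03,0,0,34],[0.005,0.03,0.09,0.03,0,0,42.5]]'
python3 -m pendant '[[0.005,0.006,0.018,0,0,0,8.5],[0.005,0.012,0.036,0,0,0,17],[0.005,0.018,0.054,0,0,0,25.5],[0.005,0.024,0.072,0,0,0,34],[0.005,0.03,0.09,0,0,0,42.5]]'
python3 -m pendant '[[0.005,0.006,0.018,0,0,0,8.5],[0.005,0.012,0.036,0,0,0,17],[0.005,0.018,0.054,0,0,0,25.5],[0.005,0.024,0.072,0,0,0,34],[0.005,0.03,0.09,0,0,0,42.5]]'
python3 -m pendant '[[0.005,0.006,0.018,0,0,0,8.5],[0.005,0.012,0.036,0,0,0,17],[0.005,0.018,0.054,0,0,0,25.5],[0.005,0.024,0.072,0,0,0,34],[0.005,0.026,0.088,0,0,0,42.5]]'
python3 -m pendant '[[0.005,0,0,-0.03,0,0,4],[0.005,0,0,-0.06,0,0,4],[0.005,0,0,-0.06,0,0,4],[0.005,0,0,-0.06,0,0,4],[0.005,0,0,-0.06,0,0,4]]'
python3 -c "from m import *; report(); find('wrist','knife_a',[.587,.34]);report()"
```

```text
clock: 29.1
eef_pos: [0.4882, 0.0731, 0.1453]
eef_rot: [-0.401, 0.916, -0.0, 0.001]
wrist_force: [-0.3, -0.3, -0.2]
width: 0.0181
finger_force: 58.9
clock: 29.6
eef_pos: [0.518, 0.1631, 0.1451]
eef_rot: [-0.706, 0.708, -0.0, 0.0]
wrist_force: [0.4, 0.3, -1.3]
width: 0.0181
finger_force: 58.9
clock: 30.1
eef_pos: [0.548, 0.2531, 0.145]
eef_rot: [0.915, -0.404, 0.0, -0.0]
wrist_force: [0.2, 0.1, -0.8]
width: 0.0183
finger_force: 58.9
clock: 30.6
eef_pos: [0.5743, 0.3411, 0.1449]
eef_rot: [0.999, -0.045, 0.0, -0.0]
wrist_force: [0.0, -0.4, -0.9]
width: 0.0181
finger_force: 58.9
clock: 31.1
eef_pos: [0.575, 0.3408, 0.0866]
eef_rot: [1.0, -0.013, 0.001, -0.001]
wrist_force: [0.7, -0.1, -1.2]
width: 0.0184
finger_force: 58.9
tcp [0.575  0.3408 0.0866] yaw -1.5 q6 -2.69
wrist 0.88 (array([563.3, 341.4]), np.float64(253.0), np.float64(54.0), -1.2) pca 2.8
tcp [0.5751 0.3408 0.0867] yaw -1.5 q6 -2.69
```

```bash
python3 -m pendant '[[0.005,0,0,-0.025,0,0,0],[0.005,0,0,-0.045,0,0,0],[0.005,0,0,-0.058,0,0,0],[0.005,0,0,-0.065,0,0,0],[0.005,0,0,-0.0677,0,0,0]]'
python3 -m pendant '[[0.005,0,0,0,0,0,0],[0.032,0,0,0,0,0,0],[0.032,0,0,0,0,0,0],[0.032,0,0,0,0,0,0],[0.032,0,0,0,0,0,0]]'
python3 -m pendant '[[0.032,0,0,0.03,0,0,0],[0.032,0,0,0.07,0,0,0],[0.032,0,0,0.12,0,0,0],[0.032,0,0,0.17,0,0,0],[0.032,0,0,0.18,0,0,0]]'
python3 - <<'E'
from m import *
report(); find("wrist","knife_a",[.587,.34])
for n in("top","scene"):
    for p in([.44,-.086],[.452,-.155]): find(n,"brush_a",p)
E
```

```text
clock: 31.7
eef_pos: [0.5738, 0.3404, 0.0188]
eef_rot: [1.0, -0.013, 0.0, 0.0]
wrist_force: [-9.1, -4.8, 23.7]
width: 0.0183
finger_force: 62.0
clock: 32.2
eef_pos: [0.574, 0.3405, 0.017]
eef_rot: [1.0, -0.013, 0.0, -0.0]
wrist_force: [0.1, 1.1, 0.7]
width: 0.0316
finger_force: 0.0
clock: 32.7
eef_pos: [0.5771, 0.342, 0.2043]
eef_rot: [1.0, -0.013, 0.005, -0.002]
wrist_force: [1.3, -0.3, -0.6]
width: 0.0319
finger_force: 0.0
tcp [0.5771 0.342  0.2043] yaw -1.5 q6 -2.69
wrist 0.6 (array([589.8, 339.6]), np.float64(182.0), np.float64(36.0), -0.4) pca -1.5
top 0.96 (array([439.7, -85.3]), np.float64(182.0), np.float64(46.0), -2.5) pca -3.9
top 0.97 (array([441.5, -85.2]), np.float64(186.0), np.float64(46.0), -2.5) pca -3.3
scene 0.6 (array([438.1, -93.7]), np.float64(186.0), np.float64(61.0), 4.1) pca -2.1
scene 0.85 (array([ 452.5, -152. ]), np.float64(186.0), np.float64(42.0), 8.6) pca 10.0
```

```bash
python3 -m pendant '[[0.045,-0.006,-0.02,0,0,0,-8.5],[0.045,-0.013,-0.04,0,0,0,-17],[0.045,-0.02,-0.06,0,0,0,-25.5],[0.045,-0.026,-0.08,0,0,0,-34],[0.045,-0.033,-0.1,0,0,0,-42.5]]'
python3 -m pendant '[[0.045,-0.006,-0.02,0,0,0,-8.5],[0.045,-0.013,-0.04,0,0,0,-17],[0.045,-0.02,-0.06,0,0,0,-25.5],[0.045,-0.026,-0.08,0,0,0,-34],[0.045,-0.033,-0.1,0,0,0,-42.5]]'
python3 -m pendant '[[0.045,-0.006,-0.02,0,0,0,-8.5],[0.045,-0.013,-0.04,0,0,0,-17],[0.045,-0.02,-0.06,0,0,0,-25.5],[0.045,-0.026,-0.08,0,0,0,-34],[0.045,-0.033,-0.1,0,0,0,-42.5]]'
python3 -m pendant '[[0.045,-0.006,-0.02,0,0,0,-8.5],[0.045,-0.013,-0.04,0,0,0,-17],[0.045,-0.02,-0.06,0,0,0,-25.5],[0.045,-0.026,-0.08,0,0,0,-34],[0.045,-0.033,-0.1,0,0,0,-42.5]]'
python3 -m pendant '[[0.045,-0.006,-0.02,0,0,0,-8],[0.045,-0.011,-0.0255,0,0,0,-11.8],[0.045,-0.011,-0.0255,0,0,0,-11.8],[0.045,-0.011,-0.0255,0,0,0,-11.8]]'
python3 -c "
from m import *
report(); find('wrist','brush_a',[.44,-.086]); find('wrist','brush_a',[.452,-.155]); report()"
```

```text
clock: 33.7
eef_pos: [0.5404, 0.2396, 0.1963]
eef_rot: [0.926, -0.378, -0.0, 0.0]
wrist_force: [-0.3, -0.2, 0.3]
width: 0.0454
finger_force: 0.0
clock: 34.2
eef_pos: [0.5074, 0.1396, 0.1965]
eef_rot: [0.726, -0.688, -0.0, 0.0]
wrist_force: [-0.6, -0.2, -0.4]
width: 0.0451
finger_force: 0.0
clock: 34.7
eef_pos: [0.4744, 0.0396, 0.1966]
eef_rot: [-0.428, 0.904, 0.0, -0.0]
wrist_force: [0.4, 0.4, -0.8]
width: 0.0445
finger_force: 0.0
clock: 35.2
eef_pos: [0.4414, -0.0603, 0.1966]
eef_rot: [-0.071, 0.997, 0.0, -0.0]
wrist_force: [1.5, 0.0, 0.5]
width: 0.0452
finger_force: 0.0
clock: 35.6
eef_pos: [0.4308, -0.085, 0.1967]
eef_rot: [0.028, 1.0, 0.0, -0.0]
wrist_force: [0.3, 0.2, -0.4]
width: 0.0454
finger_force: 0.0
tcp [ 0.4308 -0.085   0.1967] yaw 176.7 q6 -0.31
wrist 0.68 (array([437.2, -83.5]), np.float64(184.0), np.float64(46.0), -3.2) pca -3.1
wrist 0.73 (array([ 455.5, -154.4]), np.float64(192.0), np.float64(51.0), 9.9) pca 10.7
tcp [ 0.431  -0.0846  0.1968] yaw 176.8 q6 -0.31
```

```bash
python3 -m pendant '[[0.04,-0.002,0.001,-0.045,0,0,0],[0.04,-0.002,0.001,-0.09,0,0,0],[0.04,-0.002,0.001,-0.135,0,0,0],[0.04,-0.002,0.001,-0.165,0,0,0],[0.04,-0.002,0.001,-0.178,0,0,0]]'
python3 -m pendant '[[0.04,0,0,-0.005,0,0,0],[0.04,0,0,-0.005,0,0,0],[0.01,0,0,-0.005,0,0,0],[0.005,0,0,-0.005,0,0,0],[0.005,0,0,-0.005,0,0,0]]'
python3 -m pendant '[[0.005,0,0,0,0,0,0],[0.005,0,0,0,0,0,0],[0.005,0,0,0.02,0,0,0],[0.005,0,0,0.06,0,0,0],[0.005,0,0,0.1,0,0,0]]'; python3 -c "from m import *; report()"
```

```text
clock: 36.3
eef_pos: [0.427, -0.0829, 0.0162]
eef_rot: [0.028, 1.0, 0.001, -0.002]
wrist_force: [0.8, -0.2, 0.4]
width: 0.0398
finger_force: 0.0
clock: 36.8
eef_pos: [0.4299, -0.0844, 0.0151]
eef_rot: [0.029, 1.0, -0.0, 0.001]
wrist_force: [-0.8, 1.2, 6.3]
width: 0.0183
finger_force: 59.4
clock: 37.3
eef_pos: [0.4281, -0.0839, 0.1151]
eef_rot: [0.029, 1.0, 0.0, -0.001]
wrist_force: [0.9, -1.1, -1.3]
width: 0.0177
finger_force: 58.8
tcp [ 0.4281 -0.0839  0.1151] yaw 176.7 q6 -0.3
```

```bash
python3 -m pendant '[[0.005,0.01,0.02,0.01,0,0,0],[0.005,0.025,0.06,0.01,0,0,1],[0.005,0.042,0.1,0.01,0,0,1.8],[0.005,0.058,0.14,0.01,0,0,1.8],[0.005,0.075,0.18,0.01,0,0,1.8]]'
python3 -m pendant '[[0.005,0.017,0.04,0,0,0,0],[0.005,0.033,0.08,0,0,0,0],[0.005,0.05,0.12,0,0,0,0],[0.005,0.065,0.155,0,0,0,0],[0.005,0.0716,0.1735,-0.02,0,0,0]]'
python3 -m pendant '[[0.005,0,0,-0.02,0,0,0],[0.005,0,0,-0.02,0,0,0],[0.005,0,0,-0.02,0,0,0],[0.005,0,0,-0.02,0,0,0]]'; python3 -c "from m import *; report()"
```

```text
clock: 37.8
eef_pos: [0.5043, 0.0975, 0.1246]
eef_rot: [0.013, 1.0, -0.0, 0.001]
wrist_force: [0.6, 0.0, -1.0]
width: 0.018
finger_force: 58.9
clock: 38.3
eef_pos: [0.5788, 0.2733, 0.1069]
eef_rot: [0.012, 1.0, 0.002, 0.004]
wrist_force: [1.8, -0.7, -1.0]
width: 0.0183
finger_force: 58.9
clock: 38.7
eef_pos: [0.5761, 0.2691, 0.0853]
eef_rot: [0.014, 1.0, 0.0, 0.001]
wrist_force: [0.1, -0.0, -0.6]
width: 0.0184
finger_force: 58.9
tcp [0.5761 0.2691 0.0853] yaw 178.4 q6 0.35
```

Lower to 0.018.

```bash
python3 -m pendant '[[0.005,0,0,-0.025,0,0,0],[0.005,0,0,-0.045,0,0,0],[0.005,0,0,-0.058,0,0,0],[0.005,0,0,-0.064,0,0,0],[0.005,0,0,-0.067,0,0,0]]'
python3 -m pendant '[[0.005,0,0,0,0,0,0],[0.032,0,0,0,0,0,0],[0.032,0,0,0,0,0,0],[0.032,0,0,0,0,0,0],[0.032,0,0,0,0,0,0]]'
python3 -m pendant '[[0.032,0,0,0.03,0,0,0],[0.032,0,0,0.07,0,0,0],[0.032,0,0,0.12,0,0,0],[0.032,0,0,0.17,0,0,0],[0.032,0,0,0.18,0,0,0]]'
python3 - <<'E'
from m import *
report(); find("wrist","brush_a",[.585,.27])
for n in("top","scene"): find(n,"brush_a",[.452,-.155])
E
```

```text
clock: 39.2
eef_pos: [0.5754, 0.2691, 0.0181]
eef_rot: [0.014, 1.0, -0.0, -0.0]
wrist_force: [-8.7, -3.9, 21.6]
width: 0.0182
finger_force: 61.7
clock: 39.7
eef_pos: [0.5756, 0.2695, 0.0171]
eef_rot: [0.013, 1.0, 0.0, 0.0]
wrist_force: [0.8, -0.0, -0.4]
width: 0.0318
finger_force: 0.0
clock: 40.2
eef_pos: [0.5788, 0.2706, 0.204]
eef_rot: [0.013, 1.0, 0.002, 0.005]
wrist_force: [1.8, 0.6, 0.7]
width: 0.0319
finger_force: 0.0
tcp [0.5788 0.2706 0.204 ] yaw 178.5 q6 0.35
wrist 0.58 (array([584.3, 270.1]), np.float64(183.0), np.float64(47.0), -1.2) pca -1.4
top 0.6 (array([ 453.5, -153.1]), np.float64(184.0), np.float64(46.0), 9.8) pca 9.1
scene 0.72 (array([ 452.9, -152.2]), np.float64(187.0), np.float64(49.0), 11.2) pca 9.6
```

```bash
python3 -m pendant '[[0.045,-0.0115,-0.043,0,0,0,2],[0.045,-0.023,-0.086,0,0,0,4],[0.045,-0.0345,-0.129,0,0,0,6],[0.045,-0.046,-0.172,0,0,0,9],[0.045,-0.0575,-0.215,0,0,0,11.3]]'
python3 -m pendant '[[0.045,-0.0115,-0.043,0,0,0,0],[0.045,-0.023,-0.086,0,0,0,0],[0.045,-0.0345,-0.129,0,0,0,0],[0.045,-0.046,-0.172,0,0,0,0],[0.045,-0.0549,-0.2058,0,0,0,0]]'
python3 -m pendant '[[0.045,0,0,0,0,0,0],[0.045,0,0,0,0,0,0],[0.045,0,0,0,0,0,0]]'
python3 -c "
from m import *
report(); find('wrist','brush_a',[.452,-.155]); report()"
```

```text
clock: 41.0
eef_pos: [0.516, 0.053, 0.195]
eef_rot: [-0.086, 0.996, 0.0, -0.002]
wrist_force: [1.9, -0.5, -1.5]
width: 0.045
finger_force: 0.0
clock: 41.5
eef_pos: [0.4611, -0.153, 0.1952]
eef_rot: [-0.084, 0.996, 0.001, -0.001]
wrist_force: [0.3, 0.1, -0.1]
width: 0.0451
finger_force: 0.0
clock: 41.8
eef_pos: [0.4626, -0.1504, 0.1959]
eef_rot: [-0.086, 0.996, 0.001, -0.001]
wrist_force: [0.2, -0.5, 1.5]
width: 0.0447
finger_force: 0.0
tcp [ 0.4626 -0.1504  0.1959] yaw 189.8 q6 -0.64
wrist 0.78 (array([ 451. , -152.8]), np.float64(184.0), np.float64(48.0), 10.4) pca 9.6
tcp [ 0.463  -0.1501  0.1964] yaw 189.9 q6 -0.64
```

```bash
python3 -m pendant '[[0.045,-0.001,-0.001,-0.045,0,0,0],[0.045,-0.001,-0.001,-0.09,0,0,0],[0.045,-0.001,-0.001,-0.135,0,0,0],[0.045,-0.001,-0.001,-0.165,0,0,0],[0.045,-0.001,-0.001,-0.178,0,0,0]]'
python3 -m pendant '[[0.045,0,0,-0.005,0,0,0],[0.045,0,0,-0.005,0,0,0],[0.01,0,0,-0.005,0,0,0],[0.005,0,0,-0.005,0,0,0],[0.005,0,0,-0.005,0,0,0]]'
python3 -m pendant '[[0.005,0,0,0,0,0,0],[0.005,0,0,0,0,0,0],[0.005,0,0,0.02,0,0,0],[0.005,0,0,0.06,0,0,0],[0.005,0,0,0.1,0,0,0]]'; python3 -c "from m import *; report()"
```

```text
clock: 42.4
eef_pos: [0.4602, -0.1501, 0.0159]
eef_rot: [-0.086, 0.996, 0.001, -0.002]
wrist_force: [-0.0, 0.1, -0.1]
width: 0.0452
finger_force: 0.0
clock: 42.9
eef_pos: [0.463, -0.1527, 0.0152]
eef_rot: [-0.085, 0.996, -0.0, 0.001]
wrist_force: [-1.3, 2.1, 6.3]
width: 0.0181
finger_force: 59.5
clock: 43.4
eef_pos: [0.4613, -0.1521, 0.115]
eef_rot: [-0.085, 0.996, 0.0, -0.001]
wrist_force: [0.5, -0.1, 0.2]
width: 0.0178
finger_force: 58.8
tcp [ 0.4613 -0.1521  0.115 ] yaw 189.8 q6 -0.64
```

```bash
python3 -m pendant '[[0.005,0,0.015,0.02,0,0,8.5],[0.005,0,0.035,0.03,0,0,17],[0.005,0,0.055,0.03,0,0,25.5],[0.005,0,0.075,0.03,0,0,34],[0.005,0,0.1,0.03,0,0,42.5]]'
python3 -m pendant '[[0.005,0.006,0.02,0,0,0,8.5],[0.005,0.012,0.045,0,0,0,17],[0.005,0.018,0.07,0,0,0,25.5],[0.005,0.024,0.095,0,0,0,34],[0.005,0.03,0.12,0,0,0,42.5]]'
python3 -m pendant '[[0.005,0.006,0.025,0,0,0,8.5],[0.005,0.014,0.05,0,0,0,17],[0.005,0.022,0.075,0,0,0,25.5],[0.005,0.03,0.1,0,0,0,34],[0.005,0.04,0.115,0,0,0,42.5]]'
python3 -m pendant '[[0.005,0.01,0.0152,0,0,0,8.5],[0.005,0.02,0.0152,0,0,0,17],[0.005,0.03,0.0152,0,0,0,25.5],[0.005,0.0407,0.0152,0,0,0,34],[0.005,0.0407,0.0152,0,0,0,41.2]]'
python3 -m pendant '[[0.005,0,0,-0.03,0,0,0],[0.005,0,0,-0.06,0,0,0],[0.005,0,0,-0.06,0,0,0],[0.005,0,0,-0.06,0,0,0],[0.005,0,0,-0.06,0,0,0]]'
python3 -c "from m import *; report(); shoot('wrist','w5.png');report()"
```

```text
clock: 43.9
eef_pos: [0.4623, -0.0521, 0.1447]
eef_rot: [-0.443, 0.897, -0.001, 0.001]
wrist_force: [1.1, 0.3, -1.5]
width: 0.0185
finger_force: 58.8
clock: 44.4
eef_pos: [0.4922, 0.0686, 0.1445]
eef_rot: [0.738, -0.675, 0.0, -0.0]
wrist_force: [1.1, -0.2, -0.5]
width: 0.0183
finger_force: 58.8
clock: 44.9
eef_pos: [0.5321, 0.1843, 0.1444]
eef_rot: [0.933, -0.361, 0.0, -0.0]
wrist_force: [0.1, -0.1, -1.3]
width: 0.0183
finger_force: 58.8
clock: 45.4
eef_pos: [0.5741, 0.1977, 0.1443]
eef_rot: [1.0, -0.011, 0.001, -0.0]
wrist_force: [0.5, 0.9, -1.1]
width: 0.018
finger_force: 58.9
clock: 45.9
eef_pos: [0.5739, 0.198, 0.0857]
eef_rot: [1.0, -0.013, 0.001, -0.0]
wrist_force: [0.1, -0.4, 0.1]
width: 0.0182
finger_force: 58.8
tcp [0.5739 0.198  0.0857] yaw -1.5 q6 -2.9
tcp [0.5741 0.1981 0.0858] yaw -1.5 q6 -2.9
```

View pics/w5.png

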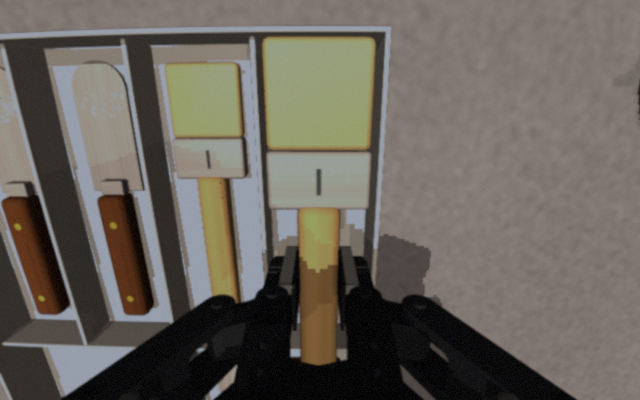

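The held brush (320,150) is centred over the last long bay, head to the far end; the other three lie properly in theirs. Lower, release, and inspect.

```bash
python3 -m pendant '[[0.005,0,0,-0.025,0,0,0],[0.005,0,0,-0.045,0,0,0],[0.005,0,0,-0.058,0,0,0],[0.005,0,0,-0.064,0,0,0],[0.005,0,0,-0.067,0,0,0]]'
python3 -m pendant '[[0.005,0,0,0,0,0,0],[0.032,0,0,0,0,0,0],[0.032,0,0,0,0,0,0],[0.032,0,0,0,0,0,0],[0.032,0,0,0,0,0,0]]'
python3 -m pendant '[[0.032,0,0,0.03,0,0,0],[0.032,0,0,0.07,0,0,0],[0.032,0,0,0.12,0,0,0],[0.032,0,0,0.17,0,0,0],[0.032,0,0,0.19,0,0,0]]'
python3 -m pendant '[[0.032,-0.02,-0.04,0,0,0,-8],[0.032,-0.04,-0.08,0,0,0,-16],[0.032,-0.07,-0.11,0,0,0,-24],[0.032,-0.1,-0.14,0,0,0,-32],[0.032,-0.13,-0.16,0,0,0,-40]]'
python3 -m pendant '[[0.032,-0.02,-0.04,0,0,0,-8],[0.032,-0.04,-0.08,0,0,0,-16],[0.032,-0.07,-0.11,0,0,0,-24],[0.032,-0.1,-0.14,0,0,0,-32],[0.032,-0.12,-0.16,0,0,0,-40]]'
python3 - <<'E'
from m import *
report()
im,P=shoot("top","t9.png"); np.savez("/tmp/t9",im=im,P=P)
pr=box(P,[.55,-.25,.085],[.8,0,.125]); c=[cv2.minEnclosingCircle((pr[:,:2]*1000).astype(np.float32))]; print("pot rim",c)
mt=box(P,[.57,-.2,.006],[.8,0.0,.018]); print("mat",tool(mt,0))
q=box(P,[.42,-.42,.07],[.53,-.29,.1]); print("switch",tool(q,0))
for t in("knife_a","brush_a","scraper_a","pot"):
    for r in cams.trace("top",t):
        if r["confidence"]>.3: print(t,round(r["confidence"],2),tool(pts(P,r["region"]),0))
shoot("scene","s9.png")
E
```

```text
clock: 46.45
eef_pos: [0.5728, 0.1978, 0.0182]
eef_rot: [1.0, -0.013, -0.0, 0.0]
wrist_force: [-9.1, -2.5, 25.9]
width: 0.0179
finger_force: 62.2
clock: 46.95
eef_pos: [0.5729, 0.1979, 0.0171]
eef_rot: [1.0, -0.013, 0.0, -0.0]
wrist_force: [0.0, -0.5, -0.8]
width: 0.032
finger_force: 0.0
clock: 47.45
eef_pos: [0.5751, 0.1984, 0.2125]
eef_rot: [1.0, -0.013, 0.004, -0.001]
wrist_force: [1.0, -0.6, 0.1]
width: 0.0322
finger_force: 0.0
clock: 47.95
eef_pos: [0.4414, 0.0363, 0.2069]
eef_rot: [0.934, -0.358, 0.0, 0.0]
wrist_force: [0.1, -0.6, 0.7]
width: 0.0319
finger_force: 0.0
clock: 48.45
eef_pos: [0.3209, -0.1233, 0.207]
eef_rot: [0.755, -0.656, 0.0, 0.0]
wrist_force: [0.1, 0.1, -0.1]
width: 0.0321
finger_force: 0.0
tcp [ 0.3209 -0.1233  0.207 ] yaw -81.9 q6 -2.29
pot rim [((721.835693359375, -150.29229736328125), 125.41934204101562)]
mat (array([685.3, -99.7]), np.float64(230.0), np.float64(199.0), 0.1)
switch (array([ 475.5, -358.5]), np.float64(42.0), np.float64(15.0), -3.6)
knife_a 0.9 (array([592.1, 409.1]), np.float64(185.0), np.float64(36.0), 0.4)
knife_a 0.77 (array([593.2, 340.2]), np.float64(188.0), np.float64(41.0), -0.6)
knife_a 0.66 (array([536. , 577.1]), np.float64(179.0), np.float64(34.0), 63.0)
brush_a 0.71 (array([590.5, 198.7]), np.float64(190.0), np.float64(50.0), -0.8)
brush_a 0.66 (array([586.1, 270.2]), np.float64(184.0), np.float64(45.0), -2.2)
scraper_a 0.58 (array([433.5, 238.3]), np.float64(109.0), np.float64(58.0), 88.7)
pot 0.89 (array([ 682.4, -108.4]), np.float64(135.0), np.float64(116.0), -22.1)
```

View pics/t9.png

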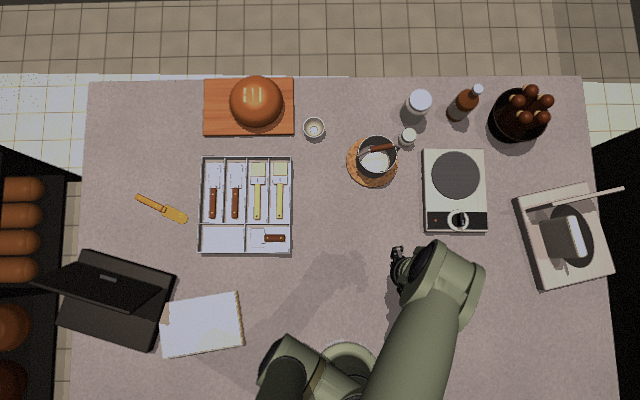

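View pics/s9.png

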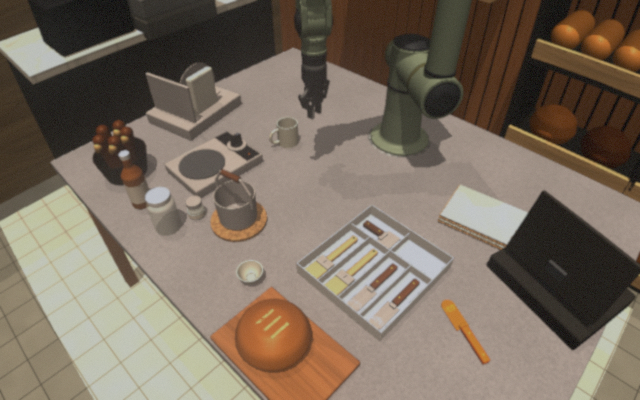

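Top view: four tools in the long bays (212–280,190), scraper in the crosswise bay (268,238), pot on the mat (376,158), switch bar along the warmer's axis, orange knife and bystanders untouched. Handing in.

```bash
python3 -c "
from rig import job; print(job.close_job())"
```

```text
the job is handed in; nothing more can be done
None
```

The job is handed in, but no verdict came back. By the last pictures, the switch is at off (within about 3°), the pot is upright on the mat, both brushes, both palette knives and the only scraper in view are in their compartments, and the jar, dish, mug and orange knife are where they stood.

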